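# Seal the solder canister with its captive swing cap

## Task

Two identical canisters on the electronics bench stand open, their winged screw caps swung aside on arms; one has a spool of solder inside. Seal that one: swing its cap back over the mouth as far as the arm goes, then screw the cap down clockwise until it is fully home. Leave the empty canister's arm and cap as they are, and do not shift the other things on the bench.

Things in the scene. Friction and masses are not known exactly. Their poses are not given: they have to be found in the camera images.
- stock_can: the canister that has the solder spool in it (all sizes in mm): an open-topped round aluminium can screwed to the bench, outer radius 50, inner radius 44, 88 high, inner floor 6 above the bench. Origin: centre of its underside, z up. A post (radius 10, its top 116 above the bench) stands on its -x side, 100 from the can's axis, joined by a low bracket.
- stock_mouth (a point): centre of this can's mouth, at rim height (88 above the bench)
- stock_pivot (a point): on the axis of this can's post, 102 above the bench: the vertical swing axis of its steel arm
- stock_ring (a point): centre of the top of the round steel ring-plate at the arm's end (radius 52, 12 thick, spanning 90 to 102 above the bench, 100 from the post's axis). The arm and plate never change height; the plate's edge can be pushed from the side.
- stock_arm (a joint): swing of the arm about the post, rad: 0 = against its stop, ring-plate centred over the mouth; grows counter-clockwise seen from above as it opens, up to 1.6. Stiff: stays where left, and takes about 5 N at the ring-plate to push.
- stock_cap (a joint): turn of the captive black screw cap carried by the ring-plate, rad: 0 = fully unscrewed (raised), grows clockwise seen from above, 2.4 = hard stop, fully home. It sinks 5 mm per rad (12 mm in all). Stays where left; about 0.1 N m turns it (2 to 3 N near a wing's end). Its plug (radius 40) clears the rim only while raised; it enters the mouth at 0.7 rad if the arm is home.
- stock_bar_mid (a point): centre of the TOP of the straight wing bar on the cap (bar 110 long, 14 wide, 26 high, black, standing on a round cap flange of radius 46 and 14 thick; a low boss of radius 18 surrounds its middle up to 12 above the flange). Lies on the cap's axis, which is the ring-plate's axis; bar top 154 above the bench raised, 142 home. The point's x axis runs along the bar; at cap turn 0 it points straight away from the post.
- stock_bar_end (a point): top of one end of the wing bar, 55 from bar_mid along the bar's x axis (the outer end at cap turn 0)
- spare_can: the empty canister, identical, to be left alone (all sizes in mm): an open-topped round aluminium can screwed to the bench, outer radius 50, inner radius 44, 88 high, inner floor 6 above the bench. Origin: centre of its underside, z up. A post (radius 10, its top 116 above the bench) stands on its -x side, 100 from the can's axis, joined by a low bracket.
- spare_mouth (a point): centre of this can's mouth, at rim height (88 above the bench)
- spare_pivot (a point): on the axis of this can's post, 102 above the bench: the vertical swing axis of its steel arm
- spare_ring (a point): centre of the top of the round steel ring-plate at the arm's end (radius 52, 12 thick, spanning 90 to 102 above the bench, 100 from the post's axis). The arm and plate never change height; the plate's edge can be pushed from the side.
- spare_arm (a joint): swing of the arm about the post, rad: 0 = against its stop, ring-plate centred over the mouth; grows counter-clockwise seen from above as it opens, up to 1.6. Stiff: stays where left, and takes about 5 N at the ring-plate to push.
- spare_cap (a joint): turn of the captive black screw cap carried by the ring-plate, rad: 0 = fully unscrewed (raised), grows clockwise seen from above, 2.4 = hard stop, fully home. It sinks 5 mm per rad (12 mm in all). Stays where left; about 0.1 N m turns it (2 to 3 N near a wing's end). Its plug (radius 40) clears the rim only while raised; it enters the mouth at 0.7 rad if the arm is home.
- spare_bar_mid (a point): centre of the TOP of the straight wing bar on the cap (bar 110 long, 14 wide, 26 high, black, standing on a round cap flange of radius 46 and 14 thick; a low boss of radius 18 surrounds its middle up to 12 above the flange). Lies on the cap's axis, which is the ring-plate's axis; bar top 154 above the bench raised, 142 home. The point's x axis runs along the bar; at cap turn 0 it points straight away from the post.
- spare_bar_end (a point): top of one end of the wing bar, 55 from bar_mid along the bar's x axis (the outer end at cap turn 0)
- spool: white plastic solder spool with a dark hub hole, radius 30, 60 high, standing on the floor inside stock_can; origin centre of its underside
- carton: bystander: small brown carton 100 x 70 x 60; origin centre of underside
- bare_spool: bystander: empty white spool standing on the bench, radius 30, 60 high; origin centre of underside
- screwdriver: bystander: screwdriver 170 long lying on the bench between the canisters; origin under it, on its length

How it is judged:
On the way, in this order (a step that is already met when the one before it is completed fails the run):
1. the filled canister's arm is swung home over the mouth, with the cap still unscrewed (value of joint stock_arm below 0.05 rad and value of joint stock_cap below 1 rad), for 0.2 s.
2. the cap is screwed fully home (value of joint stock_arm below 0.05 rad and value of joint stock_cap above 2.25 rad), for 0.2 s.
At the end, for the whole second after the job is handed in: Filled canister: arm within 0.05 rad of its stop, cap at rest and turned past 2.25 of 2.4 rad, spool standing inside. Empty canister: ring-plate within 20 mm, bar end within 30 mm of the start. Carton, bare spool and screwdriver within 30 mm of the start (all of step 2 and velocity of joint stock_cap below 0.05 rad/s and horizontal distance between spool and stock_can below 0.03 m and z of spool in the frame of stock_can below 0.02 m and angle between spool's own z axis and vertical below 0.2 rad and distance of each of carton, bare_spool, screwdriver, spare_bar_end from where it was at the start of the episode below 0.03 m and distance of spare_ring from where it was at the start of the episode below 0.02 m); the robot touches nothing.
It fails at once if the empty canister's arm or cap is moved (ring-plate 20 mm, bar end 30 mm) (distance of spare_ring from where it was at the start of the episode above 0.02 m or distance of spare_bar_end from where it was at the start of the episode above 0.03 m).
It fails at once if a bystander is shifted by more than 30 mm (distance of any of carton, bare_spool, screwdriver from where it was at the start of the episode above 0.03 m).
It also fails if it takes over 58 s, if anything falls off the work surface, if the arm or the gripper's body presses on something with over 40 N, if the wrist force passes 120 N, or if a joint passes its speed limit or range.

## Robot

A 7-joint arm with a two-finger parallel gripper is mounted at the origin on the work surface. World frame = base frame: x ahead of the robot, y to its left, z up, the work surface at z = 0. Lengths are in m, angles in rad, forces in N, time in s.
With the tool pointing down it reaches from about 0.425 to 0.825 m from the base axis. Payload 3.6 kg.
Tool frame: the origin (TCP) lies at the very end of the fingers, on their centre line; the grasp point (between the pads) lies 19 mm behind it (env.pinch_z is the distance from the TCP to the grasp point, in m); z points along the fingers, y is the direction in which the jaws open and shut (so a half turn about z gives the same grasp; the last joint's range is limited). The gripper opens to 85 mm and grips with 20 to 120 N. Pads are 22 mm wide; open, the fingers measure 114 mm over their backs; the gripper's body (76 mm by 85 mm) begins 54 mm behind the grasp point. The pads swing forward as they close: fully open they stand 13 mm farther back than shut.
Start: joints at [-0.026, 0.615, -0.013, 1.423, 0.008, 1.103, -0.04], TCP at [0.65, 0, 0.231] pointing down, gripper open.
Joint ranges: [-3.12, 3.12], [-0.3, 2.06], [-1.34, 1.32], [0.26, 2.42], [-1.36, 4.5], [0.01, 1.98], [-2.84, 2.84]. Speed limits (rad/s): [2.79, 2.79, 3.14, 3.14, 3.14, 3.14, 3.14].

## Interface

Orientations are given as a unit quaternion [x, y, z, w].
In Python, from rig import env gives the robot as it stands. Calls block until the motion is done:
- env.move_to(position, orientation): joint-space move of the TCP to a pose.
- env.move_linear(position, rot=None, v=0.15, stop_force=None): straight line of the TCP; rot=None keeps the orientation; v is the mean speed in m/s. With stop_force (N) it stops when the force on the tool has changed by that much, and returns True; else False.
- env.set_joints(angles): joint-space move.
- env.set_gripper(opening, grasp_force=None): finger opening in m; grasp_force is the grip in N (None keeps the last); returns when the fingers have stopped.
- env.sleep(seconds).
- env.solve_ik(position, orientation): joint angles nearest the present ones, or None.
- env.get_state(): the state.
- env.camera(name): name is "scene" or "side" or "wrist"; returns (picture, depth): 420x560x3 uint8, blue, green, red; 420x560 float32, m along the optical axis (not along the pixel's ray), 0 where there is no reading.
- env.camera_params(name): a dict with "K" (3x3 intrinsics, pixels), "view" (4x4, takes a point from world to camera coordinates); the wrist camera has in their place "hand_eye" (4x4, takes a point from camera to tool coordinates, whose origin is the TCP and whose axes are the flange's). Camera axes: x right, y up, looking along -z (the intrinsics and any distortion apply to the point x, -y, -z); pixel columns grow to the right and rows downward; lengths in m; the calibration is good to about 2 mm. A picture is of the moment at which its call begins: read the wrist's pose just before it. camera_params takes no time and is no camera call.
A pose or a line that the arm cannot do raises env.PlanningError and nothing moves.
- env.finish_job(): hands the job in, once; it reports no verdict.
The state is a dict: "t": time; "qpos": joint angles; "joint_velocities": joint speeds; "tau": joint torques, N m; "tool_pos": TCP position; "ee_rot": TCP orientation; "contact_force": force on the tool from outside, world axes, zero at the start; "moment": the same for the moment, N m; "opening": finger opening in m.
Only numpy, scipy, OpenCV 4.12 (cv2) and the standard library are available. Lean on these libraries where they do the work, as an engineer would, in place of code of your own. Each camera call takes 0.05 s, during which the arm holds its last target.

## Working session

There is one attempt and no reset: what is moved stays moved. The work goes in short steps, each a Python script; the robot and the scene stay as the last script left them, time stands still between calls to the robot, and variables do not carry over. Pictures are saved under pics/ and viewed, and the job is handed in when it is done.

```bash
ls; mkdir -p pics; python3 - <<'E'
from rig import env
import cv2,numpy as np
for n in ("scene","side","wrist"):
    p,d=env.camera(n); cv2.imwrite(f"pics/a_{n}.png",p); np.save(f"pics/a_{n}.npy",d)
    print(n,{k:np.round(v,4).tolist() if hasattr(v,'__len__') else v for k,v in env.camera_params(n).items()}, (d>0).mean())
s=env.get_state();print(s)
E
```

```text
pics
scene {'K': [[453.6969, 0.0, 278.3186], [0.0, 453.6969, 209.9783], [0.0, 0.0, 1.0]], 'view': [[0.7323, 0.6808, -0.0141, -0.3939], [-0.523, 0.5755, 0.6287, 0.2228], [0.4361, -0.4531, 0.7775, -1.6335], [0.0, 0.0, 0.0, 1.0]]} 0.9959353741496598
side {'K': [[410.8549, 0.0, 284.2232], [0.0, 410.8549, 216.7841], [0.0, 0.0, 1.0]], 'view': [[-0.889, -0.4577, -0.013, 0.5034], [0.2119, -0.4365, 0.8744, -0.2369], [-0.4059, 0.7746, 0.485, -1.1257], [0.0, 0.0, 0.0, 1.0]]} 0.9961309523809524
wrist {'K': [[367.92, 0.0, 277.4479], [0.0, 367.92, 210.5116], [0.0, 0.0, 1.0]], 'hand_eye': [[-0.0013, 0.9635, 0.2678, 0.0677], [1.0, 0.0015, -0.0003, 0.0], [-0.0007, 0.2678, -0.9635, -0.1432], [0.0, 0.0, 0.0, 1.0]]} 0.9961011904761905
{'t': 0.15, 'qpos': array([-0.02648442,  0.61573008, -0.01263428,  1.42455165,  0.00808458,
        1.10340666, -0.04039099]), 'joint_velocities': array([-6.22499162e-04, -1.11119305e-03,  4.68244254e-05, -2.96621175e-03,
        1.43443334e-03, -8.97869681e-04,  1.72792819e-03]), 'tau': array([ 9.62922204e-04, -4.69657230e+01,  2.59976937e-01, -1.71251339e+01,
        1.01253757e-02,  7.07855565e-03,  2.07303725e-05]), 'tool_pos': array([6.49402661e-01, 1.83086864e-05, 2.30375879e-01]), 'ee_rot': array([ 0.7070834 ,  0.70712943, -0.00072206, -0.00072499]), 'contact_force': array([ 0.05529038,  0.15661027, -0.1302911 ]), 'moment': array([ 0.00236055,  0.01790132, -0.06049289]), 'opening': 0.08553211280538402}
```

View pics/a_scene.png

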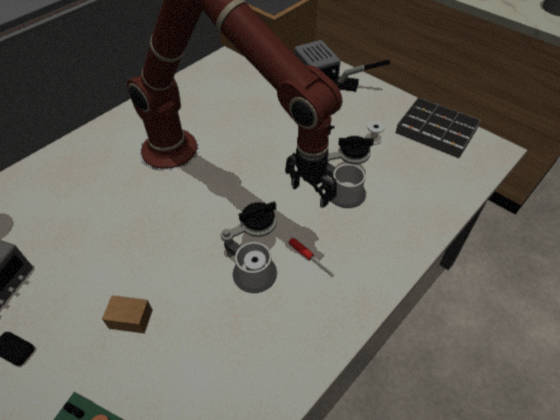

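View pics/a_side.png

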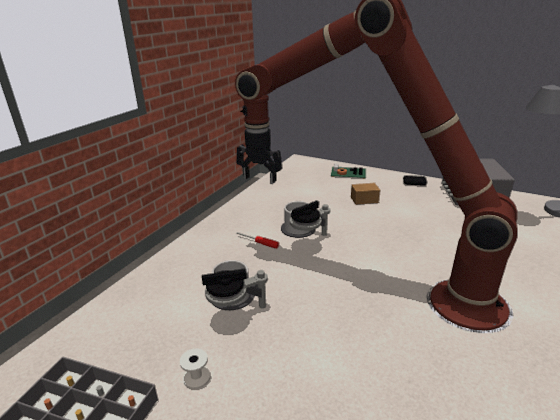

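View pics/a_wrist.png

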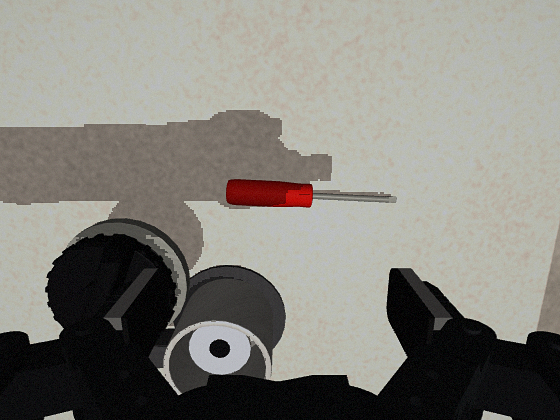

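The scene view shows the filled can at (254,258), with its post at (227,235) and its cap at (258,215). The spare can is at (349,175) and its cap at (354,148). The screwdriver is at (310,255) and the carton at (128,313). Next I'll turn these into positions.

```bash
cat > h.py <<'E'
from rig import env
import numpy as np,cv2
def T(n,s=None):
    P=env.camera_params(n)
    if 'view' in P: return np.array(P['K']),np.linalg.inv(np.array(P['view']))
    from scipy.spatial.transform import Rotation as R
    M=np.eye(4); M[:3,:3]=R.from_quat(s['ee_rot']).as_matrix(); M[:3,3]=s['tool_pos']
    return np.array(P['K']),M@np.array(P['hand_eye'])
def ray(K,M,u,v):
    d=np.array([(u-K[0,2])/K[0,0],-(v-K[1,2])/K[1,1],-1.0]); return M[:3,3],M[:3,:3]@d
def plane(K,M,u,v,z):
    o,d=ray(K,M,u,v); return o+d*(z-o[2])/d[2]
def cloud(K,M,D):
    v,u=np.indices(D.shape); 
    c=np.stack([(u-K[0,2])/K[0,0]*D,-(v-K[1,2])/K[1,1]*D,-D],-1)
    w=c@M[:3,:3].T+M[:3,3]; w[D==0]=np.nan; return w
E
python3 - <<'E'
from h import *
for n in("scene","side"):
    K,M=T(n); D=np.load(f"pics/a_{n}.npy"); W=cloud(K,M,D); p=cv2.imread(f"pics/a_{n}.png")
    pts={"scene":dict(spool=(262,260),post=(227,234),cap=(258,215),sparepost=(333,155),can=(349,172),sparecap=(354,148),carton=(128,305),bsp=(376,128),sd=(300,247)),
     "side":dict(post=(324,208),cap=(306,212),sparepost=(261,274),sparecap=(225,280),bsp=(194,358),sd=(266,241),carton=(365,189))}[n]
    for k,(u,v) in pts.items(): print(n,k,W[v,u].round(3))
    # dark cap points
    dark=(p.max(2)<45)&(W[...,2]>.10)&(W[...,2]<.165)
    for nm,sel in (("stock",W[...,1]<0),("spare",W[...,1]>0)):
        m=dark&sel&(W[...,0]>.4)&(W[...,0]<.9)&(np.abs(W[...,1])<.4)
        print(nm,m.sum(), np.nanpercentile(W[m],[2,50,98],axis=0).round(3).tolist())
        b=m&(W[...,2]>.143)
        if b.sum()>5:
            q=W[b][:,:2]; c=q.mean(0); U,S,V=np.linalg.svd(q-c,full_matrices=False); print(' bar',b.sum(),c.round(3),V[0].round(3),np.ptp((q-c)@V[0]),np.ptp((q-c)@V[1]))
    print(W[(W[...,2]>.108)&(W[...,2]<.12)&(p.max(2)>60)&(W[...,0]>.4)&(W[...,0]<.8)&(np.abs(W[...,1])<.4)].shape)
    x0,y0=(190,110) if n=="scene" else (190,180)
    cv2.imwrite(f"pics/b_{n}.png",cv2.convertScaleAbs(cv2.resize(p[y0:y0+190,x0:x0+240],None,fx=3.3,fy=3.1,interpolation=cv2.INTER_CUBIC),alpha=1.8,beta=20)[:600,:800])
E
```

```text
scene spool [ 0.612 -0.144  0.068]
scene post [ 0.501 -0.167  0.109]
scene cap [ 0.533 -0.075  0.136]
scene sparepost [0.518 0.281 0.1  ]
scene can [0.578 0.296 0.052]
scene sparecap [0.561 0.331 0.123]
scene carton [ 0.449 -0.474  0.062]
scene bsp [0.523 0.521 0.062]
scene sd [ 0.641 -0.018  0.023]
stock 777 [[0.486, -0.115, 0.105], [0.536, -0.077, 0.13], [0.568, -0.029, 0.155]]
 bar 200 [ 0.525 -0.073] [-0.401 -0.916] 0.10636039608805235 0.021835175490900152
spare 570 [[0.521, 0.299, 0.104], [0.567, 0.327, 0.13], [0.599, 0.371, 0.155]]
 bar 139 [0.557 0.34 ] [0.762 0.648] 0.10372329807664722 0.027016379776331076
(40, 3)
side post [ 0.494 -0.157  0.107]
side cap [ 0.516 -0.059  0.134]
side sparepost [0.495 0.267 0.115]
side sparecap [0.545 0.354 0.139]
side bsp [0.512 0.532 0.062]
side sd [ 0.639 -0.007  0.019]
side carton [ 0.44  -0.456  0.062]
stock 449 [[0.478, -0.103, 0.108], [0.512, -0.047, 0.13], [0.548, -0.017, 0.155]]
 bar 116 [ 0.523 -0.056] [0.409 0.913] 0.10307984460975408 0.015865173060993946
spare 928 [[0.509, 0.316, 0.114], [0.541, 0.36, 0.129], [0.589, 0.389, 0.154]]
 bar 241 [0.551 0.347] [0.762 0.647] 0.10744981583855855 0.017570588907924373
(66, 3)
```

```bash
python3 - <<'E'
from h import *
for n in("scene","side"):
    p=cv2.imread(f"pics/a_{n}.png"); 
    x0,y0=(200,120) if n=="scene" else (190,185)
    c=p[y0:y0+150,x0:x0+200]
    cv2.imwrite(f"pics/c_{n}.png",cv2.convertScaleAbs(cv2.resize(c,None,fx=4,fy=4,interpolation=cv2.INTER_CUBIC),alpha=2.2,beta=20))
E
```

```text
(no output)
```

View pics/c_scene.png

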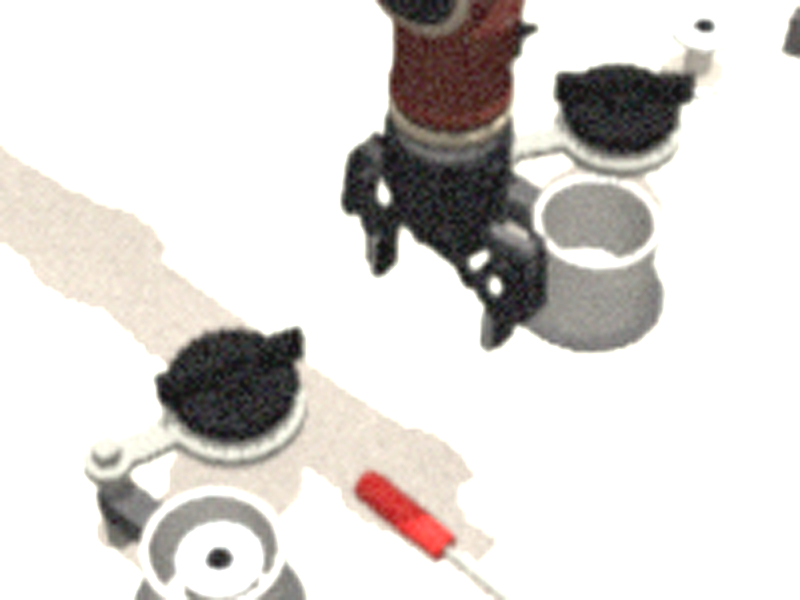

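View pics/c_side.png

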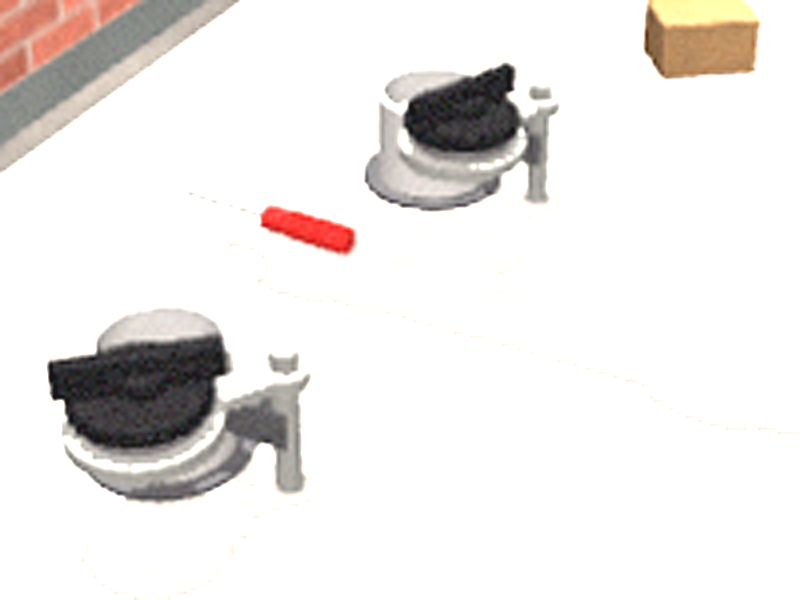

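```bash
python3 - <<'E'
from h import *
from scipy.optimize import least_squares
def circ(q,r):
    f=least_squares(lambda c:np.hypot(*(q-c).T)-r,np.median(q,0),loss='soft_l1',f_scale=.003); return f.x.round(4)
for n in("scene","side"):
    K,M=T(n); D=np.load(f"pics/a_{n}.npy"); W=cloud(K,M,D); p=cv2.imread(f"pics/a_{n}.png")
    X,Y,Z=W[...,0],W[...,1],W[...,2]
    g=p.max(2)>70
    near=lambda x,y,r:np.hypot(X-x,Y-y)<r
    m=near(.595,-.14,.07)&(Z>.084)&(Z<.092)&g
    q=W[m][:,:2]; print(n,"mouth",m.sum(), circ(q,.047) if m.sum()>10 else '')
    m=near(.50,-.165,.025)&(Z>.113)&(Z<.12)
    print("post",m.sum(),W[m][:,:2].mean(0).round(4))
    m=near(.525,-.068,.07)&(Z>.144)&(Z<.16)
    v,u=np.nonzero(m); 
    q=W[m][:,:2]; c=q.mean(0); V=np.linalg.svd(q-c,full_matrices=False)[2]; t=(q-c)@V[0]; 
    top=W[m&(Z>.151)][:,:2]; 
    print("bar mid",(c+V[0]*(t.max()+t.min())/2).round(4),"topmean",top.mean(0).round(4),np.degrees(np.arctan2(V[0,1],V[0,0]))%180)
    m=near(.525,-.068,.075)&(Z>.098)&(Z<.106)&g
    print("plate",m.sum(),circ(W[m][:,:2],.0515) if m.sum()>10 else '')
# ray-based
K,M=T("scene"); print("post ray scene",plane(K,M,226.75,233.3,.116).round(4),"mouth",plane(K,M,253.3,256.5,.088).round(4))
K,M=T("side"); print("post ray side",plane(K,M,190+541/4,185+93/4,.116).round(4))
E
```

```text
scene mouth 224 [ 0.595 -0.161]
post 32 [ 0.4953 -0.1647]
bar mid [ 0.526  -0.0693] topmean [ 0.5251 -0.0684] 66.88138327410661
plate 181 [ 0.5196 -0.071 ]
side mouth 53 [ 0.5914 -0.1586]
post 18 [ 0.4921 -0.1608]
bar mid [ 0.5195 -0.065 ] topmean [ 0.5222 -0.063 ] 66.79654877716465
plate 121 [ 0.524  -0.0716]
post ray scene [ 0.5029 -0.1683  0.116 ] mouth [ 0.5963 -0.1609  0.088 ]
post ray side [ 0.4829 -0.1414  0.116 ]
```

The post is at about (0.4945, -0.163), the mouth at (0.594, -0.160), and the cap axis at (0.522, -0.069). The bar lies at 67°, so the arm is about 1.25 rad open and the cap turn is about 0.12. My plan is to grip the bar from above, swing it along the arc, re-grip and then screw. First I'll hover over the bar and check with the wrist camera.

```bash
cat >> h.py <<'E'
from scipy.spatial.transform import Rotation as R
def quat(deg): return (R.from_euler('z',deg,degrees=True)*R.from_euler('x',180,degrees=True)).as_quat()
PIV=np.array([.4945,-.163]); TH0=1.7
def st(msg=''):
    s=env.get_state(); f=R.from_quat(s['ee_rot']).as_matrix()[:,0]
    print(msg,'t%.2f'%s['t'],s['tool_pos'].round(4),'yaw%.1f'%np.degrees(np.arctan2(f[1],f[0])),'F',s['contact_force'].round(1),'M',s['moment'].round(2),'op%.4f'%s['opening'],'q7 %.2f'%s['qpos'][6]); return s
E
python3 - <<'E'
from h import *
for k in [(.522,-.069,.2,66.8),(.594,-.16,.2,-7),(.594,-.16,.2,173),(.594,-.16,.15,41)]:
    q=env.solve_ik(list(k[:3]),quat(k[3])); print(k,None if q is None else np.round(q,2))
env.move_to([.522,-.069,.235],quat(66.8)); st()
s=env.get_state(); p,D=env.camera("wrist"); cv2.imwrite("pics/w1.png",cv2.convertScaleAbs(p,alpha=2,beta=10))
K,M=T("wrist",s); W=cloud(K,M,D); Z=W[...,2]; m=(Z>.146)&(Z<.16)&(np.hypot(W[...,0]-.522,W[...,1]+.069)<.075)
q=W[m][:,:2]; c=q.mean(0); V=np.linalg.svd(q-c,full_matrices=False)[2]; t=(q-c)@V[0]
print(m.sum(),(c+V[0]*(t.max()+t.min())/2).round(4),np.ptp(t),np.ptp((q-c)@V[1]),np.degrees(np.arctan2(V[0,1],V[0,0]))%180, np.median(Z[m]))
E
```

```text
(0.522, -0.069, 0.2, 66.8) [ 0.03  0.46  0.09  1.82 -0.05  0.86 -0.26]
(0.594, -0.16, 0.2, -7) [-0.03  0.62  0.43  1.58 -0.29  1.   -1.2 ]
(0.594, -0.16, 0.2, 173) [ 0.46  0.62 -0.39  1.56  0.26  1.01  1.44]
(0.594, -0.16, 0.15, 41) [ 0.11  0.65  0.19  1.63 -0.15  0.87 -0.49]
 t0.78 [ 0.5221 -0.0689  0.2354] yaw66.8 F [ 0.  -0.2  0.1] M [0.05 0.02 0.01] op0.0854 q7 -0.27
3560 [ 0.5236 -0.0685] 0.10960468728593509 0.014051980269235362 66.77961489616119 0.15371873856317664
```

View pics/w1.png

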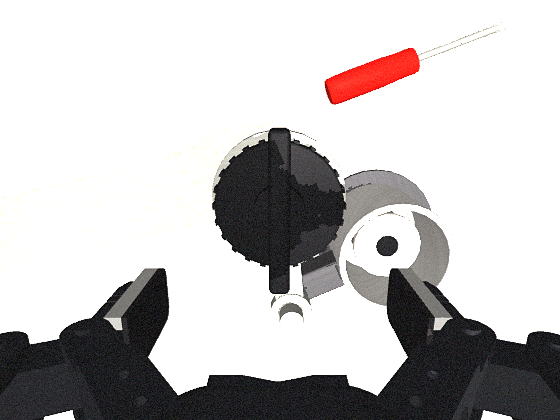

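The wrist view shows the bar upright from (280,130) to (280,290), centred between the jaws. The post top is at (290,305) and the mouth is centred near (395,255). I'll refine the pivot and mouth from this view, then grip.

```bash
python3 - <<'E'
from h import *
from scipy.optimize import least_squares
s=env.get_state(); p,D=env.camera("wrist"); K,M=T("wrist",s); W=cloud(K,M,D); X,Y,Z=[W[...,i] for i in range(3)]
m=(np.hypot(X-.4945,Y+.163)<.03)&(Z>.113)&(Z<.12); q=W[m][:,:2]; print('post',m.sum(),q.mean(0).round(4),q.min(0),q.max(0))
def circ(q,r): return least_squares(lambda c:np.hypot(*(q-c).T)-r,np.median(q,0),loss='soft_l1',f_scale=.003).x.round(4)
m=(np.hypot(X-.594,Y+.16)<.07)&(Z>.085)&(Z<.091); m&=(np.hypot(X-.5236,Y+.0685)>.056); print('mouth',m.sum(),circ(W[m][:,:2],.047))
env.set_gripper(.05)
env.move_linear([.5236,-.0685,.165],quat(66.8)); 
print(env.move_linear([.5236,-.0685,.1435],v=.04,stop_force=8)); st()
env.set_gripper(0.0,grasp_force=30); st('grip')
E
```

```text
post 449 [ 0.494  -0.1629] [ 0.48404423 -0.17419461] [ 0.50350274 -0.15412465]
mouth 2055 [ 0.5933 -0.1603]
False
 t2.62 [ 0.5237 -0.0685  0.1434] yaw66.8 F [-0.1  0.4  0. ] M [-0.04  0.01 -0.03] op0.0497 q7 -0.26
grip t3.04 [ 0.5236 -0.0685  0.1438] yaw66.8 F [-1.   0.5  2.2] M [0.03 0.16 0.03] op0.0134 q7 -0.26
```

```bash
python3 - <<'E'
from h import *
P=np.array([.494,-.163]); c0=np.array([.5236,-.0685])-P
def pose(d):
    c=R.from_euler('z',d,degrees=True).as_matrix()[:2,:2]@c0; return [*(P+c),.1435],quat(66.8+d)
for d in range(-5,-71,-5):
    p,q=pose(d); 
    r=env.move_linear(p,q,v=.08,stop_force=40)
    if d%15==0 or r: st(f'{d} {r}')
    if r: break
for d in np.arange(-71,-76,-1.):
    p,q=pose(d); r=env.move_linear(p,q,v=.03); s=st(f'{d} {r}')
    if np.linalg.norm(s['contact_force'][:2])>22: break
E
```

```text
-15 False t3.82 [ 0.5461 -0.0786  0.1436] yaw51.8 F [-3.1  1.6  5.1] M [ 0.4   0.69 -0.11] op0.0127 q7 -0.45
-30 False t4.59 [ 0.5665 -0.0951  0.1436] yaw36.8 F [-3.3  2.6  4.3] M [ 0.48  0.66 -0.12] op0.0131 q7 -0.63
-45 False t5.37 [ 0.5818 -0.1163  0.1436] yaw21.9 F [-1.3  2.2  5.5] M [ 0.68  0.61 -0.1 ] op0.0129 q7 -0.80
-60 False t6.14 [ 0.5911 -0.1408  0.1437] yaw6.9 F [-1.   3.6  5.6] M [ 0.88  0.24 -0.13] op0.0129 q7 -0.98
-71.0 False t6.91 [ 0.5936 -0.1596  0.1437] yaw-4.1 F [0.8 4.9 4.7] M [ 1.14 -0.21 -0.06] op0.0126 q7 -1.11
-72.0 False t7.16 [ 0.5937 -0.1615  0.1437] yaw-5.2 F [0.8 5.  4.2] M [ 1.14 -0.3  -0.09] op0.0130 q7 -1.12
-73.0 False t7.41 [ 0.5937 -0.1619  0.1436] yaw-6.1 F [0.5 6.2 6. ] M [ 1.57 -0.28 -0.04] op0.0133 q7 -1.13
-74.0 False t7.66 [ 0.5937 -0.1621  0.1435] yaw-7.0 F [0.6 9.  6.7] M [ 1.96 -0.22  0.  ] op0.0130 q7 -1.14
-75.0 False t7.91 [ 0.5937 -0.1623  0.1434] yaw-8.0 F [1.4 9.3 6.6] M [ 2.31 -0.17 -0.03] op0.0129 q7 -1.15
```

The tool stalls at y ≈ -0.162 and the force rises from 5 N to 9 N, so the arm is on its stop. I'll release, lift and check.

```bash
cat > look.py <<'E'
from h import *
def bar(x,y,name,zlo=.135):
    s=env.get_state(); p,D=env.camera("wrist"); cv2.imwrite(f"pics/{name}.png",cv2.convertScaleAbs(p,alpha=2,beta=10))
    K,M=T("wrist",s); W=cloud(K,M,D); X,Y,Z=[W[...,i] for i in range(3)]
    near=np.hypot(X-x,Y-y)<.075; top=np.nanpercentile(Z[near&(Z<.16)],95); m=near&(Z>top-.006)&(Z<.16)
    q=W[m][:,:2]; c=q.mean(0); V=np.linalg.svd(q-c,full_matrices=False)[2]; t=(q-c)@V[0]
    print('bar',m.sum(),(c+V[0]*(t.max()+t.min())/2).round(4),np.ptp(t).round(4),np.ptp((q-c)@V[1]).round(4),'ang',np.degrees(np.arctan2(V[0,1],V[0,0]))%180,'ztop',np.median(Z[m]).round(4))
E
python3 - <<'E'
from look import *
env.set_gripper(.05); st('rel')
env.move_linear([.594,-.162,.235]); st()
bar(.594,-.162,'w2')
E
```

```text
rel t8.35 [ 0.5923 -0.1686  0.1432] yaw-8.3 F [-0.5 -0.2  0.2] M [-0.04 -0.01  0.02] op0.0502 q7 -1.15
 t9.11 [ 0.5934 -0.1617  0.2341] yaw-8.2 F [-0.4  0.2  0.4] M [-0.01  0.01 -0.01] op0.0501 q7 -1.21
bar 3596 [ 0.5942 -0.1612] 0.1092 0.0139 ang 172.06823199154874 ztop 0.1534
```

View pics/w2.png

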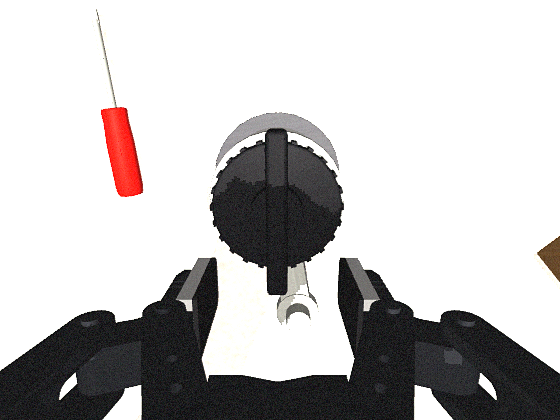

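The bar is centred at (0.5942, -0.1612) at -7.9°, over the mouth, which puts the cap turn at about 0.16. Now I'll re-grip half a turn round and screw down along the helix.

```bash
python3 - <<'E'
from look import *
x,y=.5942,-.1612
env.move_to([x,y,.235],quat(172.1)); st()
env.move_linear([x,y,.165]); env.move_linear([x,y,.1432],v=.04,stop_force=8)
env.set_gripper(0.0,grasp_force=30); st('grip')
for d in list(range(5,126,5))+[127,129,131,133,135]:
    env.move_linear([x,y,.1432-.005*np.radians(min(d,129))],quat(172.1-d),v=.04 if d<=125 else .03)
    s=st(f'{d}') if d%15==0 or d>120 else env.get_state()
    if abs(s['moment'][2])>1.0 or np.linalg.norm(s['contact_force'])>35: st('stop');break
E
```

```text
t11.09 [ 0.5939 -0.1611  0.2344] yaw172.1 F [ 0.7 -0.1  0. ] M [ 0.05 -0.04 -0.02] op0.0501 q7 1.03
grip t12.82 [ 0.5944 -0.1611  0.1436] yaw172.1 F [0.1 0.1 2.2] M [0.01 0.07 0.01] op0.0129 q7 0.95
15 t13.57 [ 0.5944 -0.1613  0.1422] yaw157.3 F [-0.1  0.5  3.5] M [-0.11  0.14 -0.12] op0.0131 q7 0.72
30 t14.32 [ 0.5943 -0.1614  0.1408] yaw142.3 F [-0.5 -1.1  4.9] M [-0.19  0.24 -0.14] op0.0131 q7 0.49
45 t15.07 [ 0.5942 -0.1615  0.1395] yaw127.3 F [-0.9 -0.9  5.7] M [-0.27  0.3  -0.12] op0.0131 q7 0.27
60 t15.82 [ 0.5941 -0.1615  0.1382] yaw112.3 F [-2.7 -1.7  5.8] M [-0.26  0.4  -0.19] op0.0131 q7 0.04
75 t16.57 [ 0.5939 -0.1616  0.1368] yaw97.3 F [-2.1 -1.8  6.4] M [-0.3   0.38 -0.1 ] op0.0132 q7 -0.18
90 t17.32 [ 0.5938 -0.1616  0.1355] yaw82.3 F [-2.4 -1.2  6.9] M [-0.27  0.49 -0.12] op0.0129 q7 -0.40
105 t18.07 [ 0.5936 -0.1615  0.1342] yaw67.3 F [-2.9 -1.3  7. ] M [-0.26  0.55 -0.16] op0.0134 q7 -0.61
120 t18.82 [ 0.5935 -0.1615  0.1329] yaw52.3 F [-2.3 -0.9  6.9] M [-0.15  0.53 -0.12] op0.0130 q7 -0.83
125 t19.07 [ 0.5935 -0.1614  0.1325] yaw47.3 F [-2.9 -0.3  7. ] M [-0.16  0.61 -0.1 ] op0.0133 q7 -0.90
127 t19.32 [ 0.5935 -0.1614  0.1323] yaw45.3 F [-2.  -0.5  7.2] M [-0.18  0.59 -0.06] op0.0129 q7 -0.93
129 t19.57 [ 0.5935 -0.1614  0.1322] yaw43.4 F [-2.5 -1.   8.3] M [-0.19  0.66  0.21] op0.0131 q7 -0.96
131 t19.82 [ 0.5935 -0.1614  0.1321] yaw41.5 F [-3.1 -0.5  8. ] M [-0.28  0.58  0.62] op0.0131 q7 -0.98
133 t20.07 [ 0.5935 -0.1614  0.1321] yaw39.6 F [-2.6 -1.9  6.8] M [-0.3   0.6   0.93] op0.0129 q7 -1.01
135 t20.32 [ 0.5935 -0.1613  0.1321] yaw37.7 F [-1.7 -0.5  6.4] M [-0.34  0.58  1.11] op0.0129 q7 -1.04
stop t20.32 [ 0.5935 -0.1613  0.1321] yaw37.7 F [-1.7 -0.5  6.4] M [-0.34  0.58  1.11] op0.0129 q7 -1.04
```

Past 128° the torque climbs from about 0.1 to 1.1 N m, which is the hard stop right where I expected it. I'll release, back off and check.

```bash
python3 - <<'E'
from look import *
env.set_gripper(.06); env.move_linear([.5935,-.1613,.225]); st()
bar(.594,-.161,'w3')
env.move_linear([.5935,-.1613,.30])
for n in("scene","side"):
    p,D=env.camera(n); cv2.imwrite(f"pics/d_{n}.png",p)
    K,M=T(n); W=cloud(K,M,D); X,Y,Z=[W[...,i] for i in range(3)]
    W0=cloud(K,M,np.load(f"pics/a_{n}.npy"))
    for nm,(x,y,r) in dict(spare=(.555,.343,.075),carton=(.445,-.465,.08),bsp=(.52,.525,.05)).items():
        f=lambda W:W[(np.hypot(W[...,0]-x,W[...,1]-y)<r)&(W[...,2]>.05)&(W[...,2]<.165)].mean(0).round(4)
        print(n,nm,f(W0),f(W))
E
```

```text
t21.59 [ 0.5927 -0.1614  0.2241] yaw37.1 F [ 0.2  0.4 -0.8] M [ 0.    0.02 -0.02] op0.0601 q7 -0.99
bar 3552 [ 0.5941 -0.161 ] 0.1093 0.014 ang 44.09320700999439 ztop 0.1422
scene spare [0.5668 0.3199 0.1141] [0.567  0.3199 0.114 ]
scene carton [ 0.4523 -0.4867  0.0593] [ 0.4523 -0.4865  0.0593]
scene bsp [0.5161 0.5298 0.0601] [0.5163 0.5299 0.0602]
side spare [0.5402 0.3564 0.1231] [0.5403 0.3563 0.123 ]
side carton [ 0.4447 -0.4768  0.0591] [ 0.4445 -0.4768  0.0592]
side bsp [0.5114 0.5344 0.0601] [0.5115 0.5344 0.06  ]
```

View pics/w3.png

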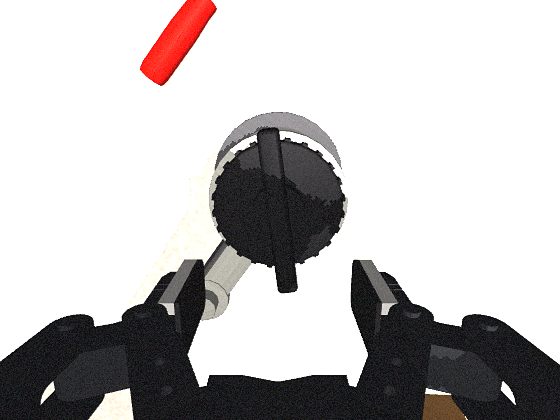

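View pics/d_scene.png

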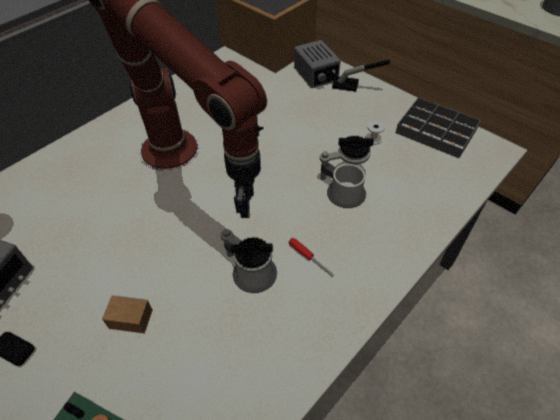

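The wrist view shows the bar top at 142 mm and at 44.1°, which is 128° of turning plus the initial 9°, or about 2.39 rad. The plate is still over the mouth, and the scene view shows the cap seated at (253,250). Nothing else has moved, so I'm handing in.

```bash
python3 -c "
from rig import env
env.finish_job()"
```

```text
the job is handed in; nothing more can be done
```

The canister with the solder is sealed and the job is handed in at about 22 s on the robot's clock, well under the 58 s limit; no verdict is reported. I gripped the wing bar from above and swung the arm until it met its stop. I then re-gripped half a turn round and screwed the cap clockwise until the torque rose sharply at the hard stop.

**Last checks after letting go:**
- **Cap:** the bar top is at 142 mm, the fully home height. Its angle gives a cap turn of about 2.39 of 2.4 rad.
- **Arm:** the cap's centre is within about 1 mm of the measured mouth centre.
- **Other things:** the spare canister's cap, the carton and the bare spool moved less than 1 mm between the before and after depth readings. The screwdriver I checked only by eye in the picture; it looked unmoved.
- **Robot:** the gripper is open and clear of the cap, with the tool at 0.30 m.

I could not see the spool once the cap was on, so I did not check it directly. No check failed. The only disagreement was in the first measurements: one side-camera ray for the post was about 25 mm off, so I dropped it in favour of the depth readings.

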